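# Shim the stepped stop and hold the blank flush in the grinding jig

### The job

Swing the cam lever all the way round to free the jig's sliding jaw, then stand the aluminium spacer block on the jig plate in the gap between the aluminium blank and the fence stops, on the side where the gap is wide enough, centred in front of that stop, and let go of it. Then push the jaw towards the stops by its grip until the blank is square and flush against the long stop and the spacer, and finish while still holding the jaw pushed in, with its spring nose squeezed about half-way. Leave the jar, the spare disc and the wrench alone.

Things in the scene. Friction and masses are not known exactly. Their poses are not given: they have to be found in the camera images.
- jig: grinding jig: dark steel plate 260 x 240 x 12 mm screwed to the bench; origin at the centre of its underside on the bench. Jig x points from the jaw to the stops (roughly away from the robot), y to the left, z up. A dark fence bar (130 mm wide, 22 mm high above the plate) has its front face at jig x = +95 mm; the two stops are fixed against that face
- stop_long: fixed steel stop block, the longer one: 28 mm (x) x 50 mm (y) x 20 mm high, standing on the plate. Origin: middle of its rear bottom edge, at the fence face, on top of the plate; axes parallel to the jig's. Its working face lies at own x = -28 mm. Its y centre is at jig y = +35 or -35 mm (either side); the gap between it and the blank starts at 6 to 11 mm (1 mm more or less where the blank is askew), too narrow for the spacer
- stop_short: fixed steel stop block, the shorter one: 12 mm (x) x 50 mm (y) x 20 mm high, origin and axes as for the long stop, on the other side of the jig's middle. Its working face lies at own x = -12 mm, 16 mm further back than the long one's; the gap between it and the blank starts at 22 to 27 mm (likewise), wide enough for the spacer. The spacer's middle must end within 15 mm of own y = 0
- blank_mid (a point): centre of the loose aluminium blank, a flat tile 60 mm (own x, along jig x) x 130 mm (own y) x 14 mm thick, 0.3 kg, lying on the jig plate between nose and stops, up to 0.03 rad askew at first. Flush, its centre lies at jig x = +37 mm and its axes are parallel to the jig's
- spacer_mid (a point): centre of the loose aluminium spacer block, about 0.12 kg, standing on the bench to the left or right of the jig: 16 mm thick (own x), 40 mm wide (own y), 70 mm tall (own z); its centre is 35 mm above its foot. Its thickness makes up the step between the two stops. In the gap it stands on the plate (12 mm above the bench), thickness along jig x, its top 70 mm above the plate, well above the blank (14 mm) and the stops (20 mm)
- cam (a joint): cam lever angle in rad: 0 to 0.1 at the start = jaw locked (its lobe blocks the jaw's lug), 1.57 to 1.6 = fully round, jaw free (1.2 is enough). It turns about an upright pivot, clockwise seen from above as the value grows, with light friction (about 1 N at the post), and stays where it is left
- cam_pivot (a point): on the lever's upright pivot axis, at jig x = -22 mm, y = +50 mm, 36 mm above the bench (height of the flat lever arm, whose top is 41 mm above the bench)
- cam_post (a point): on the axis of the round upright black post at the lever's end, 14 mm diameter, 75 mm from the pivot, top 75 mm above the bench; this point is 58 mm above the bench. Seen from the pivot it points to 150 degrees from jig x (counter-clockwise from above) when the lever is at 0 and to 60 degrees when it is fully round
- jaw (a joint): travel of the sliding jaw along jig x towards the stops, m: 0 = back, 0.03 = end of travel; starts at 0 to 3 mm. Locked it can move 4 mm only. A weak spring (0.1 N/mm) draws it back. When the blank is flush the nose just touches at 17 mm; further travel squeezes the nose spring
- jaw_grip (a point): on the jaw's upright steel grip plate, 12 mm thick (jig x), 40 mm wide (jig y), top 70 mm above the bench; this point is midway through its thickness, 50 mm above the bench, at jig x = -112 mm with the jaw back, y = 0. The grip can be pushed from its robot side or pinched across its 12 mm: 31 mm of free space lie between it and the jaw block, which is 60 mm wide and 40 mm high above the bench
- nose (a joint): squeeze of the jaw's spring nose in m, 0 = out, 0.009 = fully in; 2.5 N per mm. The round nose (12 mm diameter, 12 mm long) presses the middle of the blank's near edge. At the end more than 2 mm is needed, 4 to 5 mm is right
- jar: bystander: amber jar 56 mm diameter, 75 mm tall, standing on the other side of the jig from the spacer; origin at the centre of its underside; leave it alone
- spare_disc: bystander: spare grinding disc 110 mm diameter, 8 mm thick, lying on the bench right of the jig; origin at the centre of its underside; leave it alone
- wrench: bystander: wrench 160 mm long lying on the bench beyond the fence; leave it alone
Mind the look-alikes: they are no part of the job. What is shaped like the part that bears spacer_mid but purple is not meant.

How it is judged:
By the outcome, as a careful person would: the job done as asked, in the order asked, and still so for the second after the job is handed in, while the arm keeps its last pose, push and grip.
It also fails if it takes over 72 s, if anything falls off the work surface, if the arm or the gripper's body presses on something with over 40 N, if the wrist force passes 120 N, or if a joint passes its speed limit or range.

### The arm

A 6-joint arm with a two-finger parallel gripper is mounted at the origin on the work surface. World frame = base frame: x ahead of the robot, y to its left, z up, the work surface at z = 0. Lengths are in m, angles in degrees, forces in N, time in s.
With the tool pointing down it reaches from about 0.275 to 0.775 m from the base axis. Payload 14.6 kg.
Tool frame: the origin (TCP) lies midway between the tips of the shut fingers; the grasp point (between the pads) lies 19 mm behind it; z points along the fingers, x is the direction in which the jaws open and shut, and the axes are right-handed (so a half turn about z gives the same grasp; the last joint's range is limited). The gripper opens to 85 mm and grips with 20 to 120 N. Pads are 22 mm wide; open, the fingers measure 114 mm over their backs; the gripper's body (76 mm by 85 mm) begins 54 mm behind the grasp point. The pads swing forward as they close: fully open they stand 13 mm farther back than shut.
Start: joints at [62.149, 15.075, -2.767, 72.158, 0, 81.102], TCP at [0.171, 0.497, 0.231] pointing down, gripper open.
Joint ranges: [-151.79, 151.79], [-50.71, 97.33], [-67.44, 78.34], [-121.81, 120.89], [-77.56, 73.72], [-180, 180]. Speed limits (degrees/s): [108.29, 108.29, 147.25, 159.86, 180, 180].

### API

Orientations are given as a 3x3 rotation matrix whose columns are the frame's x, y, z axes.
In Python, from station import bot, snapshot, camera_model gives the robot as it stands. The module is installed in compiled form; this text tells all that it offers.
- The arm moves only by the tool step_arm, never from a script. Its argument "increments" is a list of rows, each a list of 3 entries, a list of its own where there are three numbers: the opening, from -1 (shut) to 1 (fully open), so that 0 is half open, then the shift along the world's x, y, z normalised to -1 to 1, where 1 is 0.2 m, then the turn, a rotation vector about the world's x, y, z normalised to -1 to 1, where 1 is 360 degrees. A call has 1 to 12 rows; each row shifts and turns the commanded pose from where the row before left it; what a row does not reach is not made up. A row lasts 1/8 s, in which the tool goes at most 62.5 mm and 10.7 degrees, less where a joint would pass 70% of its speed; a pose out of reach is approached as far as the arm can. A call with a number of a shift or a turn outside -1 to 1 is refused whole. A call with a gripper value outside its range is refused whole. The fingers move at their own pace and stop on an object; "newtons" is the grip in N (left out, the last holds). Time passes only in rows, so rows that do not move let the fingers close. It gives the time, the measured TCP pose, the force and the opening at its end, in the units of the state.
- bot.read_state(): the state, without advancing time (a new reading comes with each control period).
- snapshot(name): name is "side" or "top" or "wrist"; returns (picture, depth): 384x512x3 uint8, red, green, blue; 384x512 float32, m along the optical axis (not along the pixel's ray), 0 where there is no reading.
- camera_model(name): a dict with "fx", "fy", "cx", "cy" (pixels), "dist" ([k1, k2, p1, p2, k3] as OpenCV has them; the pictures are not rectified), "rvec" (rotation vector, rad) and "tvec" (3), from world to camera coordinates, as OpenCV has them. Camera axes: x right, y down, z forward; pixel columns grow to the right and rows downward; lengths in m; the calibration is good to about 2 mm. A picture is of the moment at which its call begins: read the wrist's pose just before it. camera_model takes no time and is no camera call; for the wrist camera it gives the pose at the moment of the call.
- bot.hand_in(): hands the job in, once; it reports no verdict.
The state is a dict: "clock": time; "q": joint angles; "dq": joint speeds; "effort": joint torques, N m; "position": TCP position; "ee_rot": TCP orientation; "contact_force": force on the tool from outside, world axes, zero at the start; "torque": the same for the moment, N m; "width": finger opening in m.
Only numpy, scipy, OpenCV 4.12 (cv2) and the standard library are available. Lean on these libraries where they do the work, as an engineer would, in place of code of your own. Each camera call takes 0.05 s, during which the arm holds its last target.

## Working session

There is one attempt and no reset: what is moved stays moved. The work goes in short steps, Python scripts to look and compute and a tool call to move; the robot and the scene stay as the last step left them, time stands still between calls to the robot, and variables do not carry over. Pictures are saved under pics/ and viewed, and the job is handed in when it is done.

Besides the shell and the picture viewer there is one more tool, called after "Emit:" by a JSON object that holds its "api" and its "payload". step_arm: Moves the arm, as the interface text tells. Scaled input: -1 to 1 covers 0.2 m each way for a shift and 360 degrees each way for a turn. Its arguments: {"type":"object","properties":{"increments":{"type":"array","items":{"type":"array"}},"newtons":{"type":"number"}},"required":["increments"]}

```bash
mkdir -p pics; cat > h.py <<'E'
import numpy as np, cv2
from station import bot, snapshot, camera_model
def save(n,im): cv2.imwrite('pics/'+n+'.png', im[:,:,::-1])
def world(cm,uv,d):
    K=np.array([[cm['fx'],0,cm['cx']],[0,cm['fy'],cm['cy']],[0,0,1]])
    p=cv2.undistortPoints(np.array(uv,float).reshape(-1,1,2),K,np.array(cm['dist']))[:,0]
    R=cv2.Rodrigues(np.array(cm['rvec'],float))[0];t=np.array(cm['tvec']).ravel()
    return p,R,t
def depthpt(cm,uv,d):
    p,R,t=world(cm,uv,d); d=np.array(d).reshape(-1,1)
    c=np.hstack([p*d,d]); return (c-t)@R
def plane(cm,uv,z):
    p,R,t=world(cm,uv,0); o=-R.T@t; r=np.hstack([p,np.ones((len(p),1))])@R
    return o+r*((z-o[2])/r[:,2:3])
def cloud(cm,dep):
    v,u=np.mgrid[0:384,0:512]; return depthpt(cm,np.stack([u,v],-1).reshape(-1,2),dep.reshape(-1)).reshape(384,512,3)
E
python3 - <<'E'
from h import *
for n in ['top','side']:
    im,d=snapshot(n); save(n+'0',cv2.resize(im,(768,576))); np.savez(n+'0.npz',im=im,d=d)
    cm=camera_model(n); R=cv2.Rodrigues(np.array(cm['rvec'],float))[0]; print(n,-R.T@np.array(cm['tvec']).ravel(),R[2],cm['fx'],cm['dist'])
s=bot.read_state(); print(s['clock'],s['position'],s['ee_rot'],s['contact_force'],s['width'])
E
```

```text
top [0.44760212 0.00348166 0.79635651] [ 0.19025637 -0.02290398 -0.98146723] 405.56946942854506 [-0.02605454  0.          0.          0.          0.        ]
side [ 0.37924194 -0.61666737  0.57023886] [ 0.25789779  0.75530093 -0.60250247] 390.7538239277801 [-0.08052757  0.          0.          0.          0.        ]
0.1 [0.17038409 0.49634175 0.23087257] [[ 3.24757790e-01  9.45797105e-01 -4.62692490e-04]
 [ 9.45796792e-01 -3.24758069e-01 -7.90050426e-04]
 [-8.97490525e-04 -1.81038042e-04 -9.99999581e-01]] [-0.3674343  -0.07189305  0.52929781] 0.08566417133468479
```

View pics/top0.png

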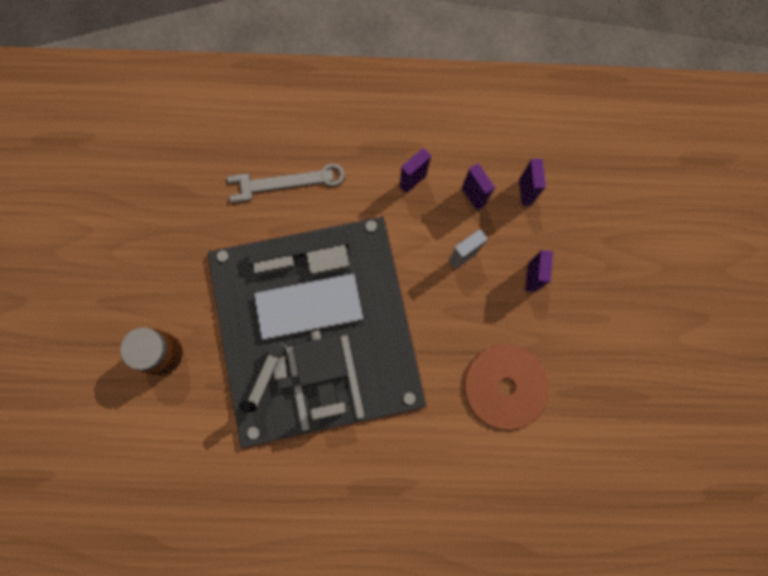

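View pics/side0.png

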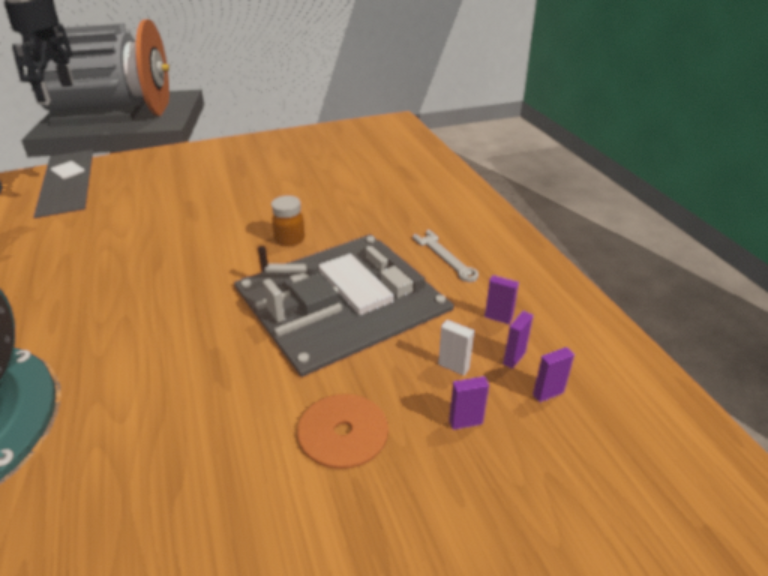

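Top view: the jig is at about (315,330). The long stop is on the right (328,259) and the short stop on the left (273,264). The cam post is at (248,407) and the jar at (145,350). The tall block candidates are silver-grey at (470,243) and purple at (415,170), (478,187), (532,183) and (540,270). Only the silver one is aluminium. Next I'll crop it and measure.

```bash
cat > m1.py <<'E'
from h import *
z=np.load('top0.npz'); im=z['im']; d=z['d']; cm=camera_model('top')
P=cloud(cm,d)
hsv=cv2.cvtColor(im,cv2.COLOR_RGB2HSV)
# plate: low saturation, dark region
m=((hsv[...,1]<70)&(P[...,2]<0.09)&(P[...,2]>-0.02)).astype(np.uint8)
roi=np.zeros_like(m); roi[130:310,125:295]=1; m&=roi
m=cv2.morphologyEx(m,cv2.MORPH_CLOSE,np.ones((9,9)))
n,l,st,ct=cv2.connectedComponentsWithStats(m); 
for i in range(1,n):
    if st[i,4]>50: print(i,st[i],ct[i])
k=1+np.argmax(st[1:,4]); cs=cv2.findContours((l==k).astype(np.uint8),cv2.RETR_EXTERNAL,cv2.CHAIN_APPROX_NONE)[0]
c=max(cs,key=cv2.contourArea)
w=plane(cm,c[:,0,:],0.012)[:,:2].astype(np.float32)
r=cv2.minAreaRect(w); print('plate',r)
# screws
g=((hsv[...,2]>110)&(hsv[...,1]<60)&(roi>0)).astype(np.uint8)
n,l,st,ct=cv2.connectedComponentsWithStats(g)
for i in range(1,n):
    if st[i,4]>8: print(st[i],ct[i],plane(cm,[ct[i]],0.014)[0].round(4), np.median(P[l==i],0).round(4))
print('heights', [(u,v,P[v,u].round(4)) for u,v in [(205,205),(219,172),(182,176),(165,272),(219,273),(260,230),(313,162)]])
out=cv2.resize(im[90:320,120:340],None,fx=2.6,fy=2.6,interpolation=cv2.INTER_CUBIC); save('crop0',out)
s=np.load('side0.npz')['im']; save('crop1',cv2.resize(s[140:300,150:390],None,fx=3,fy=3,interpolation=cv2.INTER_CUBIC))
E
python3 m1.py
```

```text
1 [153 130  15   5  61] [159.45901639 131.67213115]
2 [  139   145   144   153 15945] [209.05976795 220.76161806]
plate ((0.5531284213066101, 0.0812520757317543), (0.25727546215057373, 0.23665045201778412), 13.59334659576416)
[153 130  15   4  41] [159.73170732 131.02439024] [0.7275 0.1888 0.014 ] [0.7298 0.1902 0.0074]
[244 147   7   7  36] [246.97222222 150.08333333] [0.6926 0.0117 0.014 ] [0.6926 0.0117 0.0149]
[205 164  27  18 339] [218.2979351  172.33333333] [0.645  0.0673 0.014 ] [0.6405 0.0659 0.0317]
[145 167   7   7  39] [147.87179487 170.12820513] [0.6456 0.2066 0.014 ] [0.6455 0.2059 0.0156]
[170 171  25  10 139] [182.05755396 175.6618705 ] [0.6362 0.1385 0.014 ] [0.6317 0.1354 0.0315]
[ 170  183   72   43 2103] [205.1659534  203.66951973] [0.5813 0.0903 0.014 ] [0.5791 0.0886 0.0255]
[209 221   5   5  20] [210.7  223.15] [0.5433 0.0778 0.014 ] [0.5423 0.0765 0.0243]
[228 224  14  54 227] [234.5814978  250.67400881] [0.4916 0.03   0.014 ] [0.4906 0.0293 0.0198]
[166 237  25  32 273] [178.21245421 250.67765568] [0.489  0.1374 0.014 ] [0.4905 0.1344 0.0403]
[198 262   6  19  72] [200.47222222 270.43055556] [0.4529 0.0932 0.014 ] [0.4527 0.0924 0.0199]
[270 262   7   7  39] [272.64102564 265.1025641 ] [ 0.4659 -0.0434  0.014 ] [ 0.466  -0.0438  0.0162]
[208 269  22  10 132] [218.49242424 273.28030303] [0.4483 0.059  0.014 ] [0.4485 0.0543 0.07  ]
[165 285   7   7  40] [168.225 288.125] [0.4188 0.1521 0.014 ] [0.4191 0.1514 0.0161]
heights [(205, 205, array([0.5768, 0.0892, 0.0252])), (219, 172, array([0.6415, 0.0646, 0.0307])), (182, 176, array([0.6312, 0.1354, 0.032 ])), (165, 272, array([0.4483, 0.1477, 0.0754])), (219, 273, array([0.4488, 0.0541, 0.0706])), (260, 230, array([ 0.5326, -0.0179,  0.0123])), (313, 162, array([ 0.6558, -0.1125,  0.0696]))]
```

View pics/crop0.png

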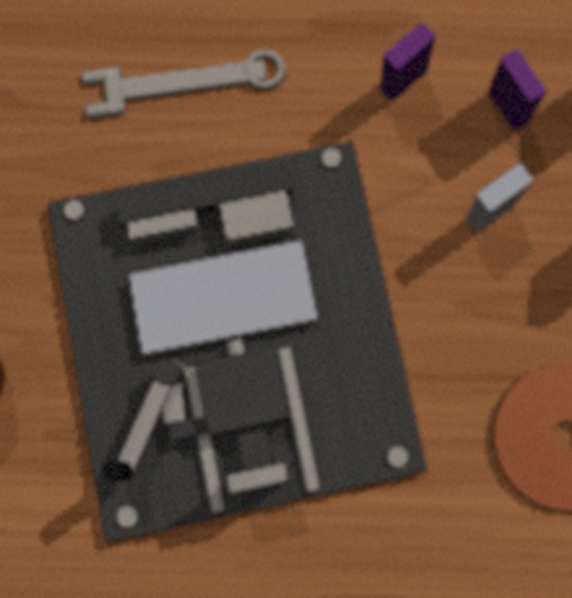

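View pics/crop1.png

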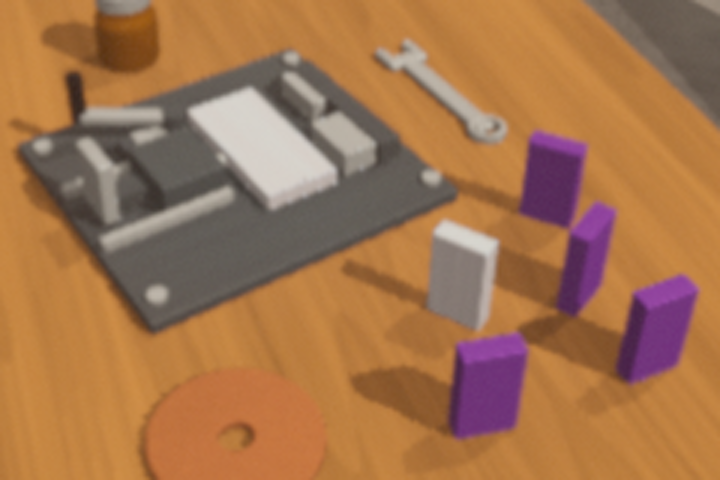

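```bash
cat > m2.py <<'E'
from h import *
z=np.load('top0.npz'); im=z['im']; d=z['d']; cm=camera_model('top')
P=cloud(cm,d); Z=P[...,2]
np.set_printoptions(suppress=True,precision=4)
def top(name,zlo,zhi,box,zp):
    u0,v0,u1,v1=box; m=np.zeros(Z.shape,np.uint8); m[v0:v1,u0:u1]=((Z>zlo)&(Z<zhi))[v0:v1,u0:u1]
    c=max(cv2.findContours(m,cv2.RETR_EXTERNAL,cv2.CHAIN_APPROX_NONE)[0],key=cv2.contourArea)
    w=plane(cm,c[:,0],zp)[:,:2].astype(np.float32); print(name,m.sum(),np.median(Z[m>0]),cv2.minAreaRect(w)); return m
top('spacer',.064,.078,(295,145,335,185),.07)
top('jar',.068,.082,(75,210,125,255),.075)
top('blank',.022,.029,(165,180,245,230),.026)
top('long',.027,.037,(203,160,236,184),.032)
top('short',.027,.037,(166,168,198,184),.032)
top('post',.068,.08,(155,260,180,280),.075)
top('grip',.064,.075,(200,260,240,285),.07)
for b in [(260,95,290,130),(305,105,332,140),(343,100,368,140),(348,163,372,198)]: top('purple',.064,.078,b,.07)
hsv=cv2.cvtColor(im,cv2.COLOR_RGB2HSV)
m=((hsv[...,2]>120)&(hsv[...,1]<70)).astype(np.uint8); m[:145]=0;m[185:]=0;m[:,:295]=0;m[:,335:]=0
c=max(cv2.findContours(m,cv2.RETR_EXTERNAL,cv2.CHAIN_APPROX_NONE)[0],key=cv2.contourArea)
print('spacer colour',cv2.minAreaRect(plane(cm,c[:,0],.07)[:,:2].astype(np.float32)))
E
python3 m2.py
```

```text
spacer 183 0.06941894715110382 ((0.6548740267753601, -0.11385378241539001), (0.01617477834224701, 0.04104137793183327), 37.455142974853516)
jar 618 0.07479844117225184 ((0.5159022808074951, 0.2768126428127289), (0.048687126487493515, 0.04767298325896263), 5.153871536254883)
blank 2118 0.02547651760843403 ((0.5782484412193298, 0.08813183009624481), (0.06053696945309639, 0.12977243959903717), 12.874090194702148)
long 560 0.03215984422306682 ((0.6432837843894958, 0.06759864091873169), (0.044032853096723557, 0.05641302838921547), 1.9729496240615845)
short 349 0.03238915926799909 ((0.634160578250885, 0.1368967443704605), (0.025840096175670624, 0.05998193845152855), 1.6109832525253296)
post 54 0.07452503773085208 ((0.45089495182037354, 0.15053889155387878), (0.012230404652655125, 0.012166598811745644), 3.5660483837127686)
grip 159 0.06978287691776966 ((0.4487273395061493, 0.054816361516714096), (0.011873405426740646, 0.03975646570324898), 13.728704452514648)
purple 183 0.06930132556964239 ((0.7607479691505432, -0.04473979026079178), (0.01712324470281601, 0.04091252386569977), 44.22233963012695)
purple 181 0.06937265259580513 ((0.7409824132919312, -0.12811726331710815), (0.04052593559026718, 0.017244480550289154), 33.4285774230957)
purple 180 0.0693528439514786 ((0.749826967716217, -0.19878943264484406), (0.041120514273643494, 0.017535725608468056), 4.7193779945373535)
purple 190 0.06934265513440419 ((0.6287192106246948, -0.20496925711631775), (0.01672085002064705, 0.04081001132726669), 83.45060729980469)
spacer colour ((0.6573345065116882, -0.11368313431739807), (0.016326801851391792, 0.0392790250480175), 36.4802360534668)
```

Only the silver block at (470,243) fits the spacer: its top is at z 0.069 and measures 16 x 41 mm. The other four are purple. I put the jig at (0.5557, 0.0818) with yaw 13.6°. The post is at (0.451, 0.1505), which is 76 mm from the pivot, so the cam is at about 0.05 rad. First I'll move over the post.

Emit:
{"api": "step_arm", "payload": {"increments": [[0, [0.14, -0.173, 0], [0, 0, 0]], [0, [0.14, -0.173, 0], [0, 0, 0]], [0, [0.14, -0.173, 0], [0, 0, 0]], [0, [0.14, -0.173, 0], [0, 0, 0]], [0, [0.14, -0.173, 0], [0, 0, 0]], [0, [0.14, -0.173, 0], [0, 0, 0]], [0, [0.14, -0.173, 0], [0, 0, 0]], [0, [0.14, -0.173, 0], [0, 0, 0]], [0, [0.14, -0.173, 0], [0, 0, 0]], [0, [0.14, -0.173, 0], [0, 0, 0]], [0, [0, 0, 0], [0, 0, 0]]], "newtons": 20}}

```text
clock: 1.48
position: [0.4518, 0.1486, 0.2308]
ee_rot: [[0.328, 0.945, -0.001], [0.945, -0.328, -0.0], [-0.001, -0.0, -1.0]]
contact_force: [-0.0, 0.1, 1.3]
width: 0.0427
```

```bash
python3 - <<'E'
from h import *
cm=camera_model('wrist'); im,d=snapshot('wrist'); save('w1',cv2.resize(im,(768,576))); 
np.savez('w1.npz',im=im,d=d); import pickle; pickle.dump(cm,open('w1.pkl','wb'))
P=cloud(cm,d); Z=P[...,2]
for nm,zl,zp in [('post',.066,.075),('grip',.062,.07)]:
    m=((Z>zl)&(Z<.09)).astype(np.uint8)
    for c in cv2.findContours(m,cv2.RETR_EXTERNAL,cv2.CHAIN_APPROX_NONE)[0]:
        if cv2.contourArea(c)>60: print(nm,cv2.boundingRect(c),cv2.minAreaRect(plane(cm,c[:,0],zp)[:,:2].astype(np.float32)))
E
```

```text
post (129, 352, 16, 19) ((0.6548445224761963, -0.10126801580190659), (0.006938776466995478, 0.042286720126867294), 33.93202209472656)
post (164, 181, 34, 26) ((0.44768333435058594, 0.06084303930401802), (0.011859540827572346, 0.0398232527077198), 13.411526679992676)
post (366, 164, 47, 45) ((0.514327883720398, 0.27806514501571655), (0.05225353315472603, 0.049294814467430115), 40.08949661254883)
post (256, 163, 13, 14) ((0.45104801654815674, 0.15345531702041626), (0.012678400613367558, 0.014120583422482014), 70.90765380859375)
grip (129, 351, 17, 20) ((0.658755898475647, -0.10481979697942734), (0.007055414374917746, 0.04563301056623459), 33.931941986083984)
grip (164, 180, 35, 27) ((0.4484206736087799, 0.05964992195367813), (0.012553545646369457, 0.042103301733732224), 13.3788480758667)
grip (365, 163, 48, 46) ((0.5159825086593628, 0.28005334734916687), (0.05513419210910797, 0.04978803172707558), 31.057655334472656)
grip (256, 162, 13, 15) ((0.45175495743751526, 0.1532699167728424), (0.01289150770753622, 0.015446560457348824), 70.90921783447266)
```

View pics/w1.png

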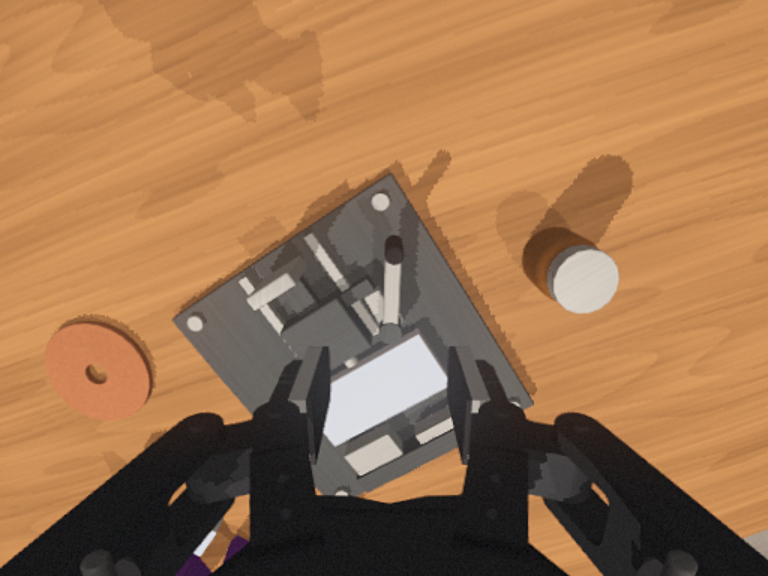

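The wrist view shows the post top at (393,243), which casts to (0.451, 0.153). That agrees with the top view, so I'll descend and grip the post.

Emit:
{"api": "step_arm", "payload": {"increments": [[0, [-0.005, 0.015, -0.185], [0, 0, 0]], [0, [0, 0, -0.185], [0, 0, 0]], [0, [0, 0, -0.185], [0, 0, 0]], [0, [0, 0, -0.185], [0, 0, 0]], [0, [0, 0, -0.185], [0, 0, 0]], [0, [0, 0, 0], [0, 0, 0]], [-1, [0, 0, 0], [0, 0, 0]], [-1, [0, 0, 0], [0, 0, 0]], [-1, [0, 0, 0], [0, 0, 0]], [-1, [0, 0, 0], [0, 0, 0]], [-1, [0, 0, 0], [0, 0, 0]]], "newtons": 20}}

```text
clock: 2.9
position: [0.4501, 0.1539, 0.0476]
ee_rot: [[0.325, 0.946, 0.002], [0.946, -0.325, 0.001], [0.002, 0.002, -1.0]]
contact_force: [-2.2, 1.9, 9.4]
width: 0.0133
```

```bash
python3 - <<'E'
import numpy as np
a=np.radians(np.linspace(158.4,72.4,13)); p=.076*np.c_[np.cos(a),np.sin(a)]
print((np.diff(p,axis=0)/.2).round(3).tolist(), -86/12/360)
E
```

```text
[[0.02, 0.043], [0.025, 0.04], [0.03, 0.037], [0.035, 0.033], [0.038, 0.028], [0.042, 0.023], [0.044, 0.018], [0.046, 0.012], [0.047, 0.006], [0.047, 0.0], [0.047, -0.006], [0.046, -0.012]] -0.01990740740740741
```

Emit:
{"api": "step_arm", "payload": {"increments": [[-1, [0.02, 0.043, 0.015], [0, 0, -0.02]], [-1, [0.025, 0.04, 0], [0, 0, -0.02]], [-1, [0.03, 0.037, 0], [0, 0, -0.02]], [-1, [0.035, 0.033, 0], [0, 0, -0.02]], [-1, [0.038, 0.028, 0], [0, 0, -0.02]], [-1, [0.042, 0.023, 0], [0, 0, -0.02]]]}}

```text
clock: 3.65
position: [0.4872, 0.1946, 0.0494]
ee_rot: [[0.886, 0.464, -0.001], [0.464, -0.886, 0.0], [-0.001, -0.001, -1.0]]
contact_force: [-0.3, -0.1, -9.5]
width: 0.013
```

Emit:
{"api": "step_arm", "payload": {"increments": [[-1, [0.044, 0.018, -0.003], [0, 0, -0.02]], [-1, [0.046, 0.012, -0.003], [0, 0, -0.02]], [-1, [0.047, 0.006, 0], [0, 0, -0.02]], [-1, [0.047, 0, 0], [0, 0, -0.02]], [-1, [0.047, -0.006, 0], [0, 0, -0.02]], [-1, [0.046, -0.012, 0], [0, 0, -0.02]], [-1, [0, 0, 0], [0, 0, 0]]]}}

```text
clock: 4.53
position: [0.5447, 0.1992, 0.0493]
ee_rot: [[0.964, -0.266, 0.003], [-0.266, -0.964, 0.003], [0.002, -0.004, -1.0]]
contact_force: [2.4, 9.5, -0.6]
width: 0.0133
```

Emit:
{"api": "step_arm", "payload": {"increments": [[-1, [0.015, -0.003, 0], [0, 0, 0]], [-1, [0, 0, 0], [0, 0, 0]], [0, [-0.01, 0, 0], [0, 0, 0]], [0, [0, 0, 0], [0, 0, 0]], [0, [0, 0, 0.2], [0, 0, 0]], [0, [0, 0, 0.2], [0, 0, 0]], [0, [0, 0, 0.2], [0, 0, 0]], [0, [0, 0, 0.2], [0, 0, 0]]]}}

```text
clock: 5.52
position: [0.5439, 0.1971, 0.2098]
ee_rot: [[0.964, -0.265, 0.001], [-0.265, -0.964, -0.0], [0.001, -0.0, -1.0]]
contact_force: [0.9, -0.2, -1.0]
width: 0.0429
```

Emit:
{"api": "step_arm", "payload": {"increments": [[0, [0.068, -0.195, 0], [0, 0, 0.018]], [0, [0.068, -0.195, 0], [0, 0, 0.018]], [0, [0.068, -0.195, 0], [0, 0, 0.018]], [0, [0.068, -0.195, 0], [0, 0, 0.018]], [0, [0.068, -0.195, 0], [0, 0, 0.018]], [0, [0.068, -0.195, 0], [0, 0, 0.018]], [0, [0.068, -0.195, 0], [0, 0, 0.018]], [0, [0.068, -0.195, 0], [0, 0, 0.018]], [0, [0, 0, 0], [0, 0, 0]]]}}

```text
clock: 6.65
position: [0.6532, -0.1175, 0.2076]
ee_rot: [[0.805, 0.593, -0.0], [0.593, -0.805, -0.0], [-0.0, 0.0, -1.0]]
contact_force: [0.6, 0.1, -0.0]
width: 0.0427
```

```bash
python3 - <<'E'
from h import *
for n in ['top','wrist']:
    cm=camera_model(n); im,d=snapshot(n); save(n+'2',cv2.resize(im,(768,576))); 
    np.savez(n+'2.npz',im=im,d=d); import pickle; pickle.dump(cm,open(n+'2.pkl','wb'))
E
```

```text
(no output)
```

View pics/top2.png

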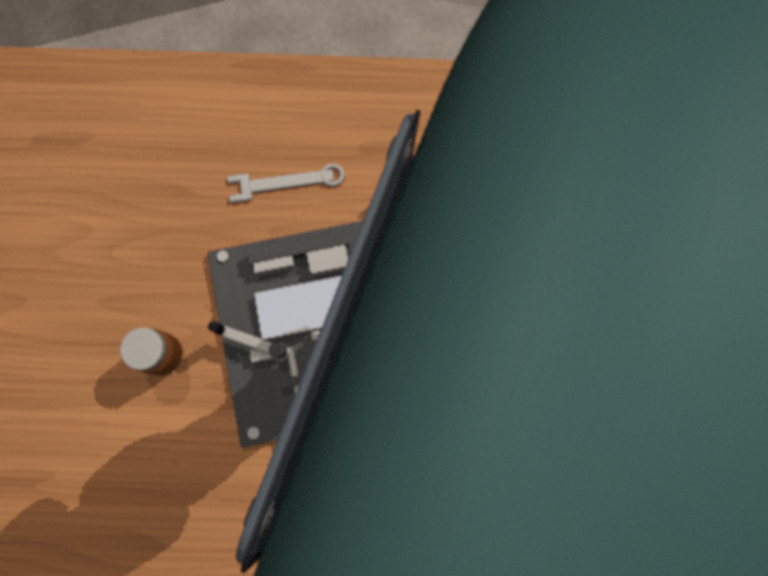

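View pics/wrist2.png

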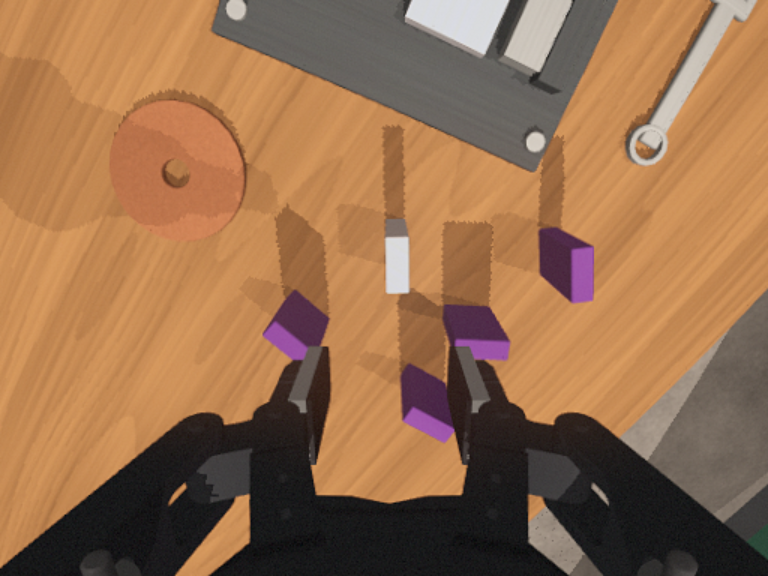

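The lever has swung round, with the post now at (216,328) in the top view. The wrist view shows the white spacer top at (397,265), centred between the fingers. Next I'll measure the lever and the spacer.

```bash
python3 - <<'E'
from h import *
import pickle
for n,boxes in [('wrist',{'spacer':(250,150,280,200)}),('top',{'post':(135,210,155,228)})]:
    cm=pickle.load(open(n+'2.pkl','rb')); z=np.load(n+'2.npz'); P=cloud(cm,z['d']); Z=P[...,2]
    for k,(a,b,c,e) in boxes.items():
        m=np.zeros(Z.shape,np.uint8); m[b:e,a:c]=((Z>.064)&(Z<.08))[b:e,a:c]
        ct=max(cv2.findContours(m,cv2.RETR_EXTERNAL,cv2.CHAIN_APPROX_NONE)[0],key=cv2.contourArea)
        print(k,cv2.minAreaRect(plane(cm,ct[:,0],.07 if k=='spacer' else .075)[:,:2].astype(np.float32)), np.median(P[m>0],0))
E
```

```text
spacer ((0.6572738885879517, -0.11151769012212753), (0.01583627238869667, 0.04049411416053772), 37.18479537963867) [ 0.65759631 -0.11125016  0.06884396]
post ((0.5437699556350708, 0.19475071132183075), (0.010796108283102512, 0.014395585283637047), 1.4935102462768555) [0.54356919 0.19458795 0.07395543]
```

Emit:
{"api": "step_arm", "payload": {"increments": [[0, [0.015, 0.024, -0.17], [0, 0, 0.002]], [0, [0, 0, -0.17], [0, 0, 0]], [0, [0, 0, -0.17], [0, 0, 0]], [0, [0, 0, -0.17], [0, 0, 0]], [0, [0, 0, -0.17], [0, 0, 0]], [0, [0, 0, -0.018], [0, 0, 0]], [0, [0, 0, 0], [0, 0, 0]], [-1, [0, 0, 0], [0, 0, 0]], [-1, [0, 0, 0], [0, 0, 0]], [-1, [0, 0, 0], [0, 0, 0]], [-1, [0, 0, 0], [0, 0, 0]], [-1, [0, 0, 0], [0, 0, 0]]], "newtons": 40}}

```text
clock: 8.25
position: [0.6565, -0.1099, 0.0359]
ee_rot: [[0.796, 0.605, 0.002], [0.605, -0.796, -0.0], [0.002, 0.002, -1.0]]
contact_force: [-0.4, 2.6, 7.8]
width: 0.0153
```

Gripped at 15.3 mm and the lever reads about 1.58 rad. I'll lift, and measure the gap precisely from the first top view.

Emit:
{"api": "step_arm", "payload": {"increments": [[-1, [0, 0, 0.1], [0, 0, 0]], [-1, [0, 0, 0.2], [0, 0, 0]], [-1, [0, 0, 0.2], [0, 0, 0]], [-1, [0, 0, 0.1], [0, 0, 0]]]}}

```text
clock: 8.75
position: [0.6563, -0.1101, 0.1573]
ee_rot: [[0.797, 0.605, 0.003], [0.605, -0.797, -0.001], [0.002, 0.002, -1.0]]
contact_force: [-1.2, -0.2, -1.5]
width: 0.0154
```

```bash
cat > m3.py <<'E'
from h import *
z=np.load('top0.npz'); im=z['im']; cm=camera_model('top')
g=cv2.cvtColor(im,cv2.COLOR_RGB2GRAY)
th=np.radians(13.57); R=np.array([[np.cos(th),-np.sin(th)],[np.sin(th),np.cos(th)]]); c=np.array([.5557,.0818])
def reg(nm,box,zp):
    u0,v0,u1,v1=box; sub=cv2.resize(g[v0:v1,u0:u1],None,fx=4,fy=4,interpolation=cv2.INTER_CUBIC)
    t,m=cv2.threshold(sub,0,255,cv2.THRESH_OTSU)
    ct=max(cv2.findContours(m,cv2.RETR_EXTERNAL,cv2.CHAIN_APPROX_NONE)[0],key=cv2.contourArea)[:,0].astype(float)
    px=(ct+.5)/4-.5+np.array([u0,v0])
    w=plane(cm,px,zp)[:,:2]; j=(w-c)@R*1000
    r=cv2.minAreaRect(j.astype(np.float32)); print(nm,t,[np.round(x,1) for x in r],'min/max',j.min(0).round(1),j.max(0).round(1))
    return j
a=reg('short',(164,164,200,184),.032); b=reg('long',(201,158,238,186),.032); bl=reg('blank',(163,180,250,230),.026)
for nm,j in [('short',a),('long',b)]:
    lo=j[:,0].min(); e=j[(j[:,0]<lo+6)&(abs(j[:,1]-np.median(j[:,1]))<18)]; print(nm,'front edge', np.median(e[:,0]).round(1))
e=bl[bl[:,0]>bl[:,0].max()-8]; e=e[abs(e[:,1])<55]; p=np.polyfit(e[:,1],e[:,0],1); print('blank front x at y=35,-35',np.polyval(p,[35,0,-35]).round(1))
e=bl[bl[:,0]<bl[:,0].min()+8]; e=e[abs(e[:,1])<55]; p=np.polyfit(e[:,1],e[:,0],1); print('blank rear x at y=35,-35',np.polyval(p,[35,0,-35]).round(1))
s=bot.read_state(); print(s['position'],s['contact_force'],s['width'])
E
python3 m3.py
```

```text
short 87.0 [array([87.1, 34.6]), array([51. , 13.6]), np.float64(89.7)] min/max [80.2  9.1] [93.9 60.1]
long 90.0 [array([ 78.9, -35.3]), array([29. , 51.1]), np.float64(0.4)] min/max [ 64.4 -60.9] [93.6 -9.8]
blank 99.0 [array([24.8,  1.1]), array([131.3,  61.5]), np.float64(89.3)] min/max [ -6.4 -64.7] [56.1 66.9]
short front edge 80.8
long front edge 65.0
blank front x at y=35,-35 [55.5 55.  54.5]
blank rear x at y=35,-35 [-5.  -5.4 -5.8]
[ 0.65632695 -0.11006479  0.15726051] [-1.19036411 -0.23603192 -1.45178786] 0.015390386083512305
```

Emit:
{"api": "step_arm", "payload": {"increments": [[-1, [-0.034, 0.204, 0], [0, 0, -0.011]], [-1, [-0.034, 0.204, 0], [0, 0, -0.011]], [-1, [-0.034, 0.204, 0], [0, 0, -0.011]], [-1, [-0.034, 0.204, 0], [0, 0, -0.011]], [-1, [-0.034, 0.204, 0], [0, 0, -0.011]], [-1, [-0.034, 0.204, 0], [0, 0, -0.011]], [-1, [0, 0, 0], [0, 0, 0]]]}}

```text
clock: 9.62
position: [0.6143, 0.1374, 0.155]
ee_rot: [[0.972, 0.235, 0.0], [0.235, -0.972, 0.0], [0.0, -0.0, -1.0]]
contact_force: [-0.1, 0.6, -1.6]
width: 0.0156
```

```bash
python3 - <<'E'
from h import *
import pickle
for n in ['wrist','side']:
    cm=camera_model(n); im,d=snapshot(n); save(n+'3',cv2.resize(im,(768,576))); np.savez(n+'3.npz',im=im,d=d); pickle.dump(cm,open(n+'3.pkl','wb'))
E
```

```text
(no output)
```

View pics/wrist3.png

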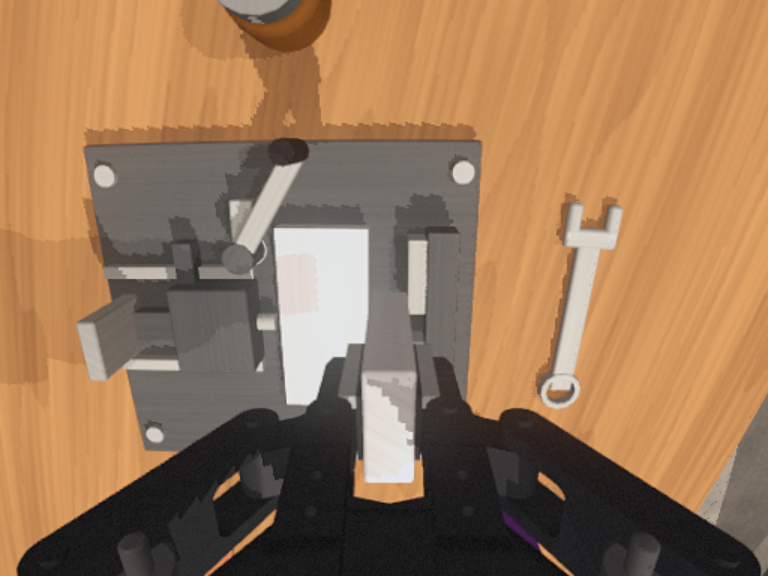

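View pics/side3.png

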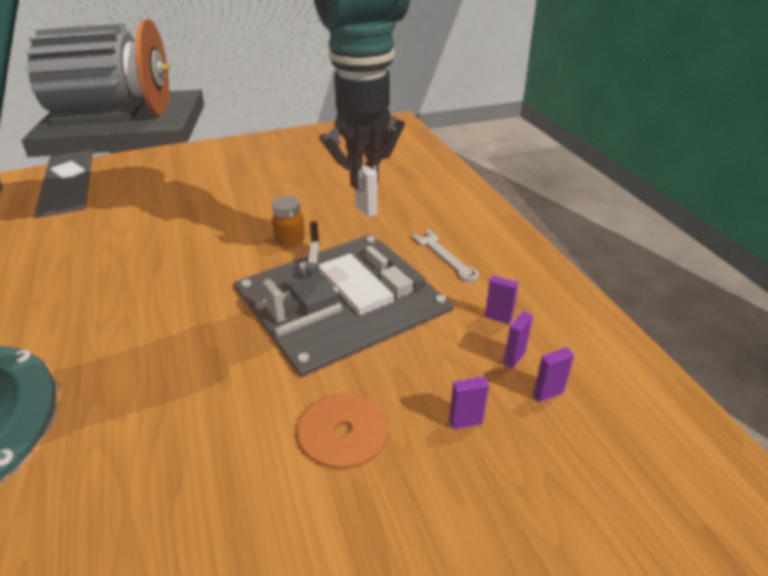

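```bash
cat > m4.py <<'E'
from h import *
import pickle
cm=pickle.load(open('wrist3.pkl','rb')); z=np.load('wrist3.npz'); im=z['im']; P=cloud(cm,z['d'])
th=np.radians(13.57); R=np.array([[np.cos(th),-np.sin(th)],[np.sin(th),np.cos(th)]]); t=np.array([.6143,.1374])
def f(nm,uv,zp):
    w=plane(cm,(np.array(uv)+.5)/1.5-.5,zp)[:,:2]; print(nm,'rel TCP in jig axes mm',((w-t)@R*1000).round(1).tolist(), w.round(4).tolist())
f('blank front',[(367,235),(368,290)],.026)
f('blank left corner',[(276,228),(367,228)],.026)
f('stop front',[(408,241),(408,313)],.032)
f('stop rear',[(427,240),(427,314)],.032)
f('screws',[(104,175),(463,172),(154,434)],.0145)
f('spacer foot edge',[(371,292),(407,292)],.119)
f('spacer top',[(362,374),(414,374),(364,481),(412,481)],.189)
g=cv2.cvtColor(im,cv2.COLOR_RGB2GRAY)
print(g[175,235:300].tolist())
save('crop3',cv2.resize(im[130:330,170:330],(640,800))[:600])
E
python3 m4.py
```

```text
blank front rel TCP in jig axes mm [[-12.6, 22.8], [-12.5, -13.9]] [[0.5967, 0.1566], [0.6054, 0.121]]
blank left corner rel TCP in jig axes mm [[-70.0, 27.4], [-12.6, 27.3]] [[0.5398, 0.1476], [0.5957, 0.1609]]
stop front rel TCP in jig axes mm [[13.0, 20.3], [13.7, -27.7]] [[0.6222, 0.1601], [0.6341, 0.1137]]
stop rear rel TCP in jig axes mm [[24.8, 20.9], [26.1, -28.4]] [[0.6335, 0.1635], [0.6463, 0.1159]]
screws rel TCP in jig axes mm [[-184.9, 61.2], [48.0, 61.1], [-185.1, -139.0]] [[0.4202, 0.1535], [0.6467, 0.2081], [0.467, -0.0411]]
spacer foot edge rel TCP in jig axes mm [[-6.7, 17.1], [8.8, 17.1]] [[0.6038, 0.1524], [0.6189, 0.1561]]
spacer top rel TCP in jig axes mm [[-6.6, 17.2], [7.9, 17.2], [-6.7, -20.6], [8.1, -20.6]] [[0.6039, 0.1526], [0.618, 0.156], [0.6126, 0.1158], [0.627, 0.1193]]
[228, 229, 229, 229, 229, 228, 228, 229, 229, 232, 184, 123, 122, 121, 123, 120, 123, 122, 120, 119, 121, 119, 120, 122, 112, 109, 106, 110, 94, 83, 86, 86, 85, 83, 82, 80, 77, 168, 201, 205, 205, 204, 206, 208, 205, 202, 203, 208, 200, 131, 88, 106, 108, 107, 107, 108, 112, 113, 108, 106, 106, 111, 112, 110, 110]
```

View pics/crop3.png

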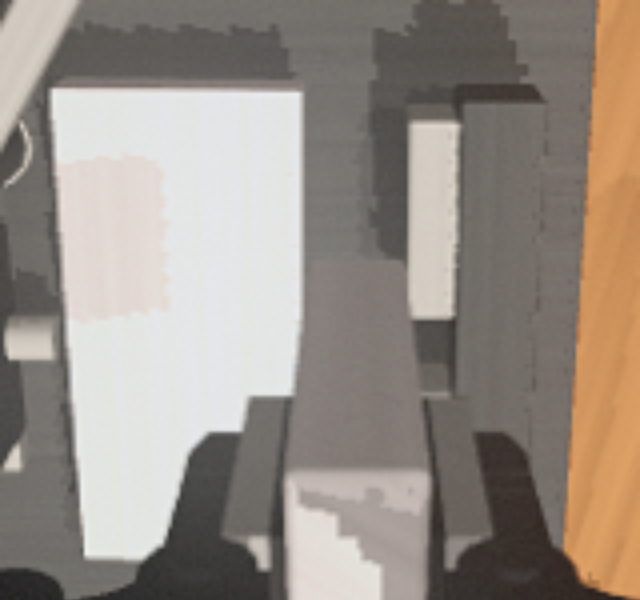

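The wrist view shows the gap from -12.6 mm (blank edge, col 368) to +13.3 mm (stop face, col 408) relative to the TCP. The spacer spans -6.7 to +8.5 mm, so it's centred. It needs only a 2 mm shift in -y before lowering.

Emit:
{"api": "step_arm", "payload": {"increments": [[-1, [0.002, -0.01, -0.1], [0, 0, 0]], [-1, [0, 0, -0.15], [0, 0, 0]], [-1, [0, 0, -0.15], [0, 0, 0]], [-1, [0, 0, -0.08], [0, 0, 0]], [-1, [0, 0, -0.03], [0, 0, 0]], [-1, [0, 0, 0], [0, 0, 0]]]}}

```text
clock: 10.48
position: [0.6157, 0.1327, 0.053]
ee_rot: [[0.973, 0.232, 0.001], [0.232, -0.973, 0.0], [0.001, 0.0, -1.0]]
contact_force: [0.6, 0.0, -1.7]
width: 0.0155
```

Emit:
{"api": "step_arm", "payload": {"increments": [[-1, [0, 0, -0.01], [0, 0, 0]], [-1, [0, 0, -0.01], [0, 0, 0]], [-1, [0, 0, 0], [0, 0, 0]]]}}

```text
clock: 10.85
position: [0.6153, 0.133, 0.0486]
ee_rot: [[0.973, 0.233, 0.0], [0.233, -0.973, 0.0], [0.0, 0.0, -1.0]]
contact_force: [0.6, -0.4, -1.1]
width: 0.0156
```

Emit:
{"api": "step_arm", "payload": {"increments": [[-1, [0, 0, -0.005], [0, 0, 0]], [-1, [0, 0, 0], [0, 0, 0]]]}}

```text
clock: 11.1
position: [0.6155, 0.133, 0.0479]
ee_rot: [[0.973, 0.233, 0.001], [0.233, -0.973, 0.0], [0.001, 0.0, -1.0]]
contact_force: [-1.0, 0.8, 4.3]
width: 0.0156
```

Emit:
{"api": "step_arm", "payload": {"increments": [[-0.4, [0, 0, 0], [0, 0, 0]], [-0.4, [0, 0, 0], [0, 0, 0]], [-0.3, [0, 0, 0], [0, 0, 0]], [-0.3, [0, 0, 0.1], [0, 0, 0]], [-0.3, [0, 0, 0.15], [0, 0, 0]], [-0.3, [0, 0, 0.2], [0, 0, 0]], [-0.3, [0, 0, 0.2], [0, 0, 0]], [-0.3, [-0.1, -0.1, 0], [0, 0, 0]], [-0.3, [0, 0, 0], [0, 0, 0]]]}}

```text
clock: 12.22
position: [0.5947, 0.1122, 0.178]
ee_rot: [[0.973, 0.232, 0.0], [0.232, -0.973, -0.0], [0.0, 0.0, -1.0]]
contact_force: [0.3, -0.4, -0.6]
width: 0.0298
```

```bash
python3 - <<'E'
from h import *
import pickle
for n in ['wrist']:
    cm=camera_model(n); im,d=snapshot(n); save(n+'4',cv2.resize(im,(768,576))); np.savez(n+'4.npz',im=im,d=d); pickle.dump(cm,open(n+'4.pkl','wb'))
E
```

```text
(no output)
```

View pics/wrist4.png

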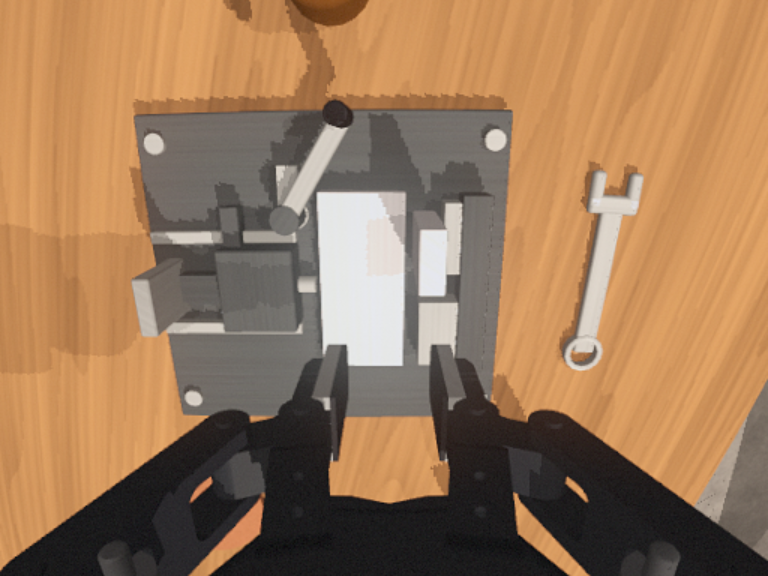

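The spacer stands upright in the gap, with its top at (432,263), beside the short stop at (453,240). Next I'll move over the jaw grip.

Emit:
{"api": "step_arm", "payload": {"increments": [[-0.35, [-0.146, -0.054, 0], [0, 0, 0]], [-0.35, [-0.146, -0.054, 0], [0, 0, 0]], [-0.35, [-0.146, -0.054, 0], [0, 0, 0]], [-0.35, [-0.146, -0.054, 0], [0, 0, 0]], [-0.35, [-0.146, -0.054, 0], [0, 0, 0]], [-0.35, [0, 0, 0], [0, 0, 0]]]}}

```text
clock: 13.02
position: [0.4482, 0.0589, 0.1775]
ee_rot: [[0.973, 0.232, -0.001], [0.232, -0.973, 0.0], [-0.001, -0.0, -1.0]]
contact_force: [0.6, 0.7, 0.4]
width: 0.0277
```

```bash
python3 - <<'E'
from h import *
import pickle
th=np.radians(13.57); R=np.array([[np.cos(th),-np.sin(th)],[np.sin(th),np.cos(th)]])
for n in ['wrist','top']:
    s=bot.read_state(); cm=camera_model(n); im,d=snapshot(n); save(n+'5',cv2.resize(im,(768,576))); np.savez(n+'5.npz',im=im,d=d); pickle.dump(cm,open(n+'5.pkl','wb'))
    P=cloud(cm,d); Z=P[...,2]; m=((Z>.062)&(Z<.078)&(np.hypot(P[...,0]-.449,P[...,1]-.058)<.035)).astype(np.uint8)
    for c in cv2.findContours(m,cv2.RETR_EXTERNAL,cv2.CHAIN_APPROX_NONE)[0]:
        if cv2.contourArea(c)>40:
            r=cv2.minAreaRect(plane(cm,c[:,0],.07)[:,:2].astype(np.float32)); print(n,cv2.boundingRect(c),r,'rel tcp jig', (np.array(r[0])-s['position'][:2])@R*1000)
E
```

```text
wrist (252, 165, 14, 43) ((0.448686808347702, 0.05882158875465393), (0.011826451867818832, 0.03966550529003143), 13.83351993560791) rel tcp jig [ 0.43128165 -0.1474288 ]
```

View pics/wrist5.png

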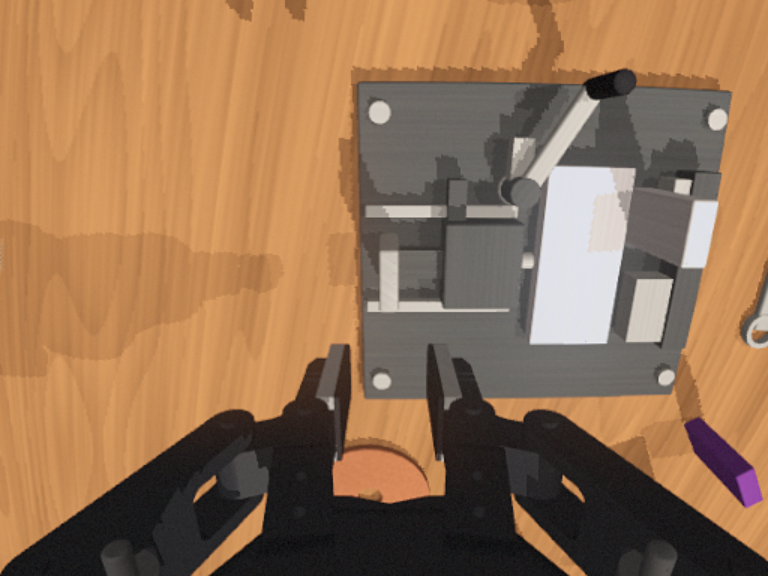

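View pics/top5.png

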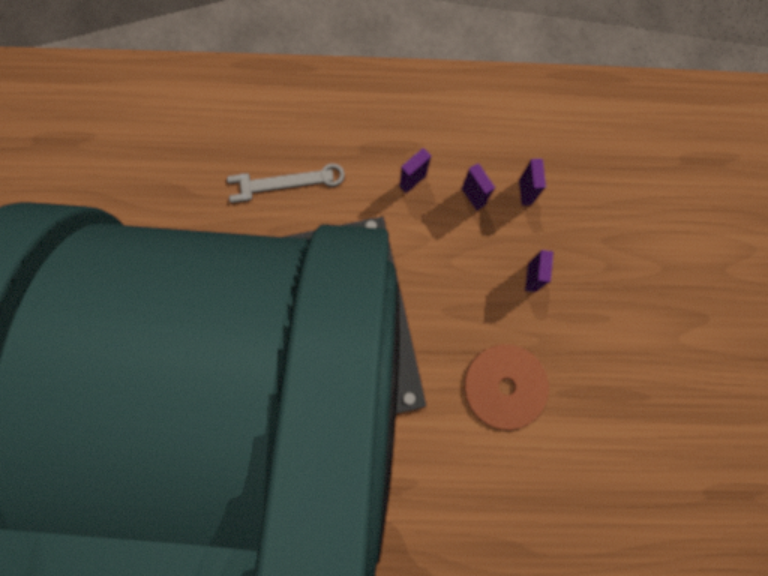

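The grip sits within 0.5 mm of the TCP, so I'll descend and pinch it.

Emit:
{"api": "step_arm", "payload": {"increments": [[-0.35, [0.002, 0, -0.13], [0, 0, 0]], [-0.35, [0, 0, -0.13], [0, 0, 0]], [-0.35, [0, 0, -0.13], [0, 0, 0]], [-0.35, [0, 0, -0.13], [0, 0, 0]], [-0.35, [0, 0, -0.13], [0, 0, 0]], [-0.35, [0, 0, -0.025], [0, 0, 0]], [-0.35, [0, 0, 0], [0, 0, 0]]], "newtons": 40}}

```text
clock: 14.0
position: [0.4503, 0.0591, 0.0426]
ee_rot: [[0.973, 0.233, -0.0], [0.233, -0.973, 0.0], [-0.0, -0.0, -1.0]]
contact_force: [-0.1, -0.2, 0.2]
width: 0.028
```

Emit:
{"api": "step_arm", "payload": {"increments": [[-1, [0, 0, 0], [0, 0, 0]], [-1, [0, 0, 0], [0, 0, 0]], [-1, [0, 0, 0], [0, 0, 0]], [-1, [0, 0, 0], [0, 0, 0]]]}}

```text
clock: 14.5
position: [0.4504, 0.059, 0.0433]
ee_rot: [[0.973, 0.233, 0.002], [0.233, -0.973, 0.0], [0.002, 0.0, -1.0]]
contact_force: [-0.6, 1.2, 7.2]
width: 0.0114
```

Emit:
{"api": "step_arm", "payload": {"increments": [[-1, [0.0097, 0.0023, 0], [0, 0, 0]], [-1, [0.0097, 0.0023, 0], [0, 0, 0]], [-1, [0.0097, 0.0023, 0], [0, 0, 0]], [-1, [0.0097, 0.0023, 0], [0, 0, 0]], [-1, [0, 0, 0], [0, 0, 0]]]}}

```text
clock: 15.12
position: [0.4577, 0.0608, 0.0432]
ee_rot: [[0.973, 0.233, 0.001], [0.233, -0.973, -0.0], [0.001, 0.0, -1.0]]
contact_force: [-3.4, 0.0, 10.3]
width: 0.0115
```

Emit:
{"api": "step_arm", "payload": {"increments": [[-1, [0.0097, 0.0023, 0], [0, 0, 0]], [-1, [0, 0, 0], [0, 0, 0]]]}}

```text
clock: 15.38
position: [0.4595, 0.0612, 0.0432]
ee_rot: [[0.973, 0.233, 0.001], [0.233, -0.973, -0.0], [0.001, 0.0, -1.0]]
contact_force: [-4.1, -0.4, 11.5]
width: 0.0112
```

Emit:
{"api": "step_arm", "payload": {"increments": [[-1, [0.0097, 0.0023, 0], [0, 0, 0]], [-1, [0, 0, 0], [0, 0, 0]]]}}

```text
clock: 15.62
position: [0.4612, 0.0616, 0.0432]
ee_rot: [[0.973, 0.233, 0.0], [0.233, -0.973, -0.0], [0.0, 0.0, -1.0]]
contact_force: [-5.5, -0.8, 13.0]
width: 0.011
```

Emit:
{"api": "step_arm", "payload": {"increments": [[-1, [0.0097, 0.0023, 0.003], [0, 0, 0]], [-1, [0, 0, 0], [0, 0, 0]]]}}

```text
clock: 15.88
position: [0.4627, 0.062, 0.0433]
ee_rot: [[0.973, 0.232, -0.001], [0.232, -0.973, -0.001], [-0.001, 0.0, -1.0]]
contact_force: [-5.0, -2.4, 2.5]
width: 0.0112
```

```bash
cat > m6.py <<'E'
import sys
from h import *
import pickle
i=sys.argv[1]
for n in ['wrist']+sys.argv[2:]:
    s=bot.read_state(); cm=camera_model(n); im,d=snapshot(n); save(n+i,cv2.resize(im,(768,576))); np.savez(n+i+'.npz',im=im,d=d); pickle.dump(cm,open(n+i+'.pkl','wb'))
    if n=='wrist': save('wc'+i,cv2.resize(im[50:270,225:505],(764,600),interpolation=cv2.INTER_CUBIC))
    print(n,s['position'],s['contact_force'])
E
python3 m6.py 6
```

```text
wrist [0.46267946 0.06198924 0.04331163] [-5.04888144 -2.35051813  2.48828575]
```

View pics/wrist6.png

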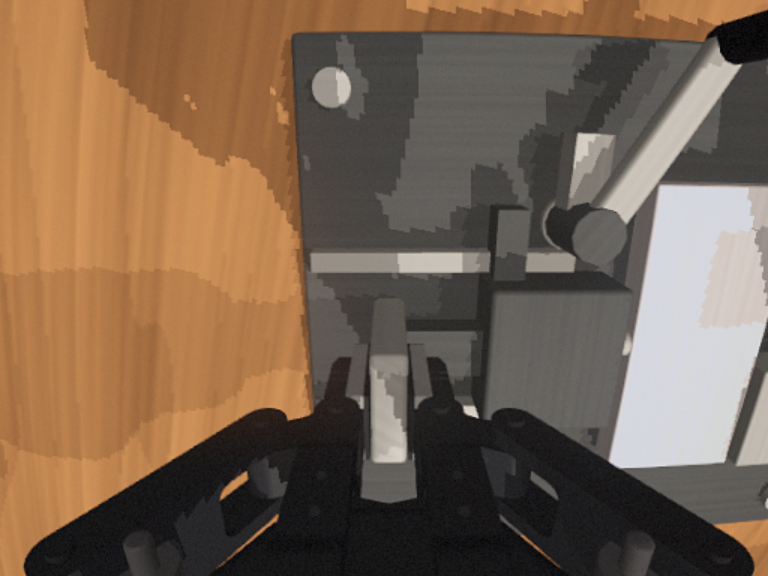

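Emit:
{"api": "step_arm", "payload": {"increments": [[-1, [0.005, 0.0012, 0], [0, 0, 0]], [-1, [0, 0, 0], [0, 0, 0]]]}}

```text
clock: 16.18
position: [0.4636, 0.0622, 0.0433]
ee_rot: [[0.973, 0.232, -0.001], [0.232, -0.973, -0.001], [-0.001, 0.0, -1.0]]
contact_force: [-5.7, -2.6, 5.1]
width: 0.0113
```

Emit:
{"api": "step_arm", "payload": {"increments": [[-1, [0.005, 0.0012, 0], [0, 0, 0]], [-1, [0, 0, 0], [0, 0, 0]]]}}

```text
clock: 16.42
position: [0.4643, 0.0624, 0.0433]
ee_rot: [[0.973, 0.232, -0.002], [0.232, -0.973, -0.001], [-0.002, 0.0, -1.0]]
contact_force: [-7.7, -3.0, 7.0]
width: 0.0111
```

Emit:
{"api": "step_arm", "payload": {"increments": [[-1, [0.005, 0.0012, 0], [0, 0, 0]], [-1, [0, 0, 0], [0, 0, 0]]]}}

```text
clock: 16.68
position: [0.465, 0.0625, 0.0433]
ee_rot: [[0.973, 0.232, -0.002], [0.232, -0.973, -0.001], [-0.002, 0.001, -1.0]]
contact_force: [-9.9, -4.3, 8.4]
width: 0.0111
```

Emit:
{"api": "step_arm", "payload": {"increments": [[-1, [0.005, 0.0012, 0], [0, 0, 0]], [-1, [0, 0, 0], [0, 0, 0]]]}}

```text
clock: 16.92
position: [0.4657, 0.0627, 0.0433]
ee_rot: [[0.973, 0.232, -0.002], [0.232, -0.973, -0.001], [-0.003, 0.001, -1.0]]
contact_force: [-10.8, -4.6, 9.8]
width: 0.0115
```

```bash
python3 m6.py 7 side
```

```text
wrist [0.46569598 0.06273972 0.04327451] [-10.84581056  -4.60842288   9.78960241]
side [0.46574116 0.06274958 0.04327677] [-11.26193739  -4.7418937   10.16680561]
```

View pics/wrist7.png

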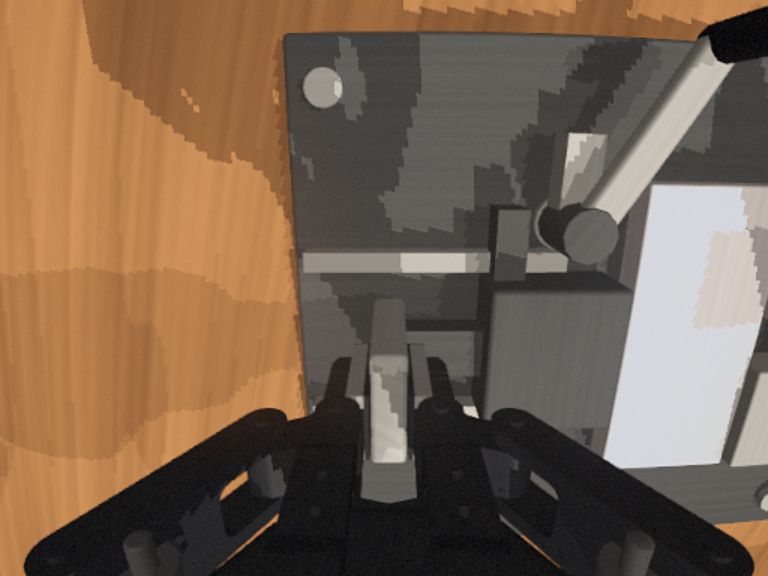

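View pics/side7.png

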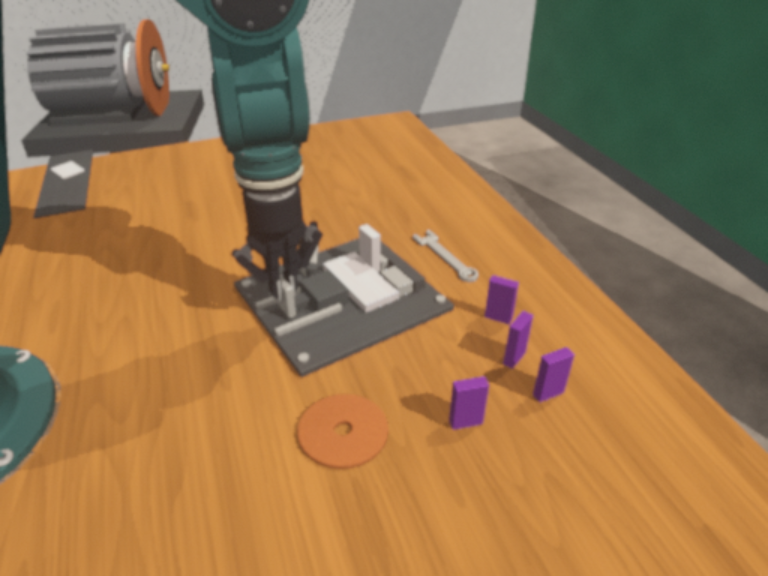

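Emit:
{"api": "step_arm", "payload": {"increments": [[-1, [0.005, 0.0012, 0], [0, 0, 0]], [-1, [0.004, 0.001, 0], [0, 0, 0]], [-1, [0, 0, 0], [0, 0, 0]], [-1, [0, 0, 0], [0, 0, 0]]]}}

```text
clock: 17.52
position: [0.467, 0.0631, 0.0433]
ee_rot: [[0.973, 0.232, -0.003], [0.232, -0.973, -0.001], [-0.003, 0.001, -1.0]]
contact_force: [-13.9, -4.7, 14.1]
width: 0.011
```

```bash
python3 m6.py 8 top
```

```text
wrist [0.46701052 0.06305268 0.04325722] [-13.85595234  -4.68229027  14.0855614 ]
top [0.46698069 0.06307045 0.04323208] [-13.80304501  -6.02241385  13.49648772]
```

View pics/wc8.png

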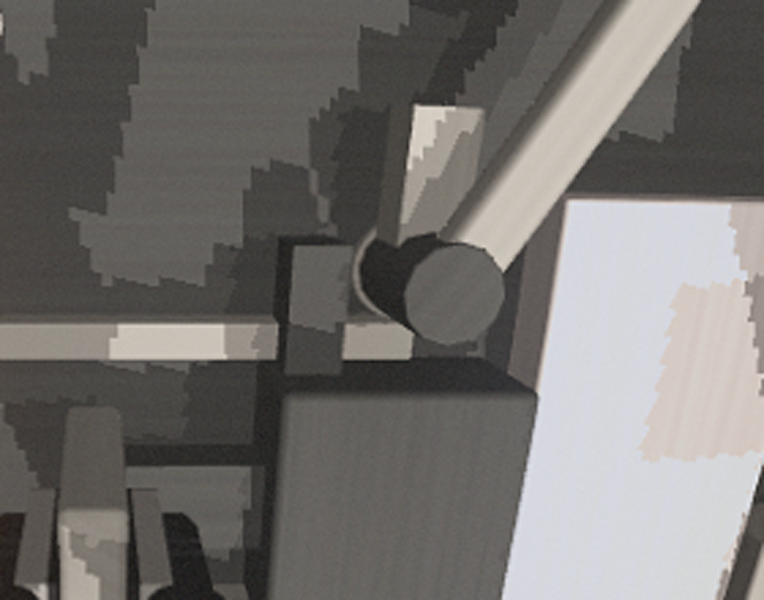

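```bash
python3 -c "
from h import *
save('wc5',cv2.resize(np.load('wrist5.npz')['im'][100:240,270:490],(800,509),interpolation=cv2.INTER_CUBIC))"
```

```text
(no output)
```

View pics/wc5.png

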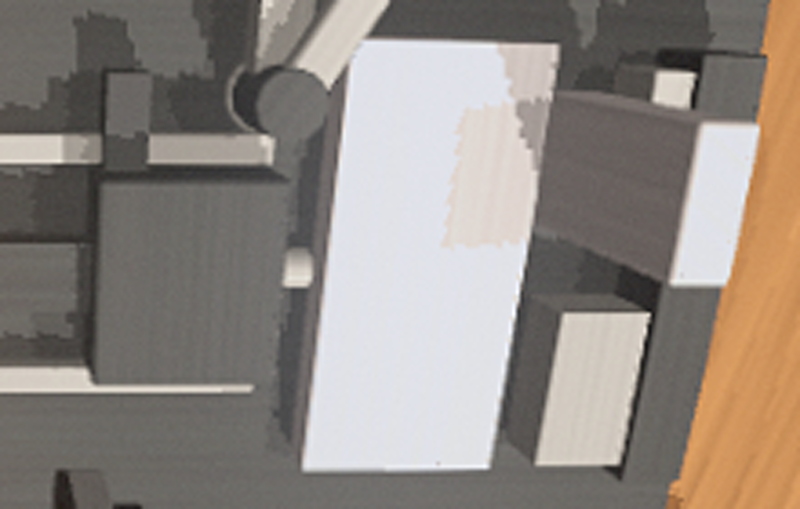

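```bash
cat > m8.py <<'E'
from h import *
import pickle
th=np.radians(13.57); R=np.array([[np.cos(th),-np.sin(th)],[np.sin(th),np.cos(th)]])
o=np.array([.6143,.1374])-R@np.array([.0697,0]) ; o=o-R@np.array([0,.0388])  # jig origin from wrist3: TCP at jig x 69.7, y 35+3.8
print('origin',o)
def f(cm,nm,uv,sc,org,zp):
    w=plane(cm,(np.array(uv)+.5)/sc-.5+np.array(org),zp)[:,:2]; print(nm,((w-o)@R*1000).round(1).tolist())
c5=pickle.load(open('wrist5.pkl','rb')); a=(3.636,(270,100))
f(c5,'w5 block front',[(288,181),(275,383)],*a,.040)
f(c5,'w5 blank rear',[(352,42),(302,469)],*a,.026)
f(c5,'w5 blank front',[(559,45),(491,469)],*a,.026)
f(c5,'w5 long stop face',[(563,312),(535,463)],*a,.032)
f(c5,'w5 nose tip',[(314,268)],*a,.026)
for i,bf,br in [('8',[(537,398),(503,590)],[(566,199),(539,380)])]:
    cm=pickle.load(open('wrist%s.pkl'%i,'rb')); a=(2.728,(225,50))
    f(cm,i+' block front',bf,*a,.040); f(cm,i+' blank rear',br,*a,.026)
E
python3 m8.py
```

```text
origin [0.55564951 0.08332921]
w5 block front [[-21.5, 29.5], [-19.9, -28.5]]
w5 blank rear [[-2.6, 65.4], [-4.4, -62.4]]
w5 blank front [[56.2, 65.6], [55.9, -63.1]]
w5 long stop face [[66.4, -9.9], [66.2, -58.3]]
w5 nose tip [[-7.2, 1.6]]
8 block front [[-2.1, 28.8], [-1.6, -15.1]]
8 blank rear [[5.4, 66.4], [6.0, 28.0]]
```

View pics/wrist8.png

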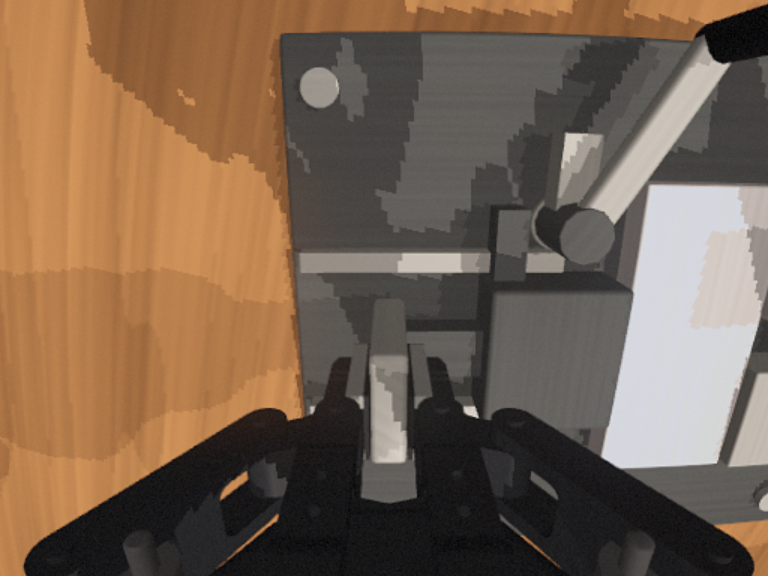

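View pics/top8.png

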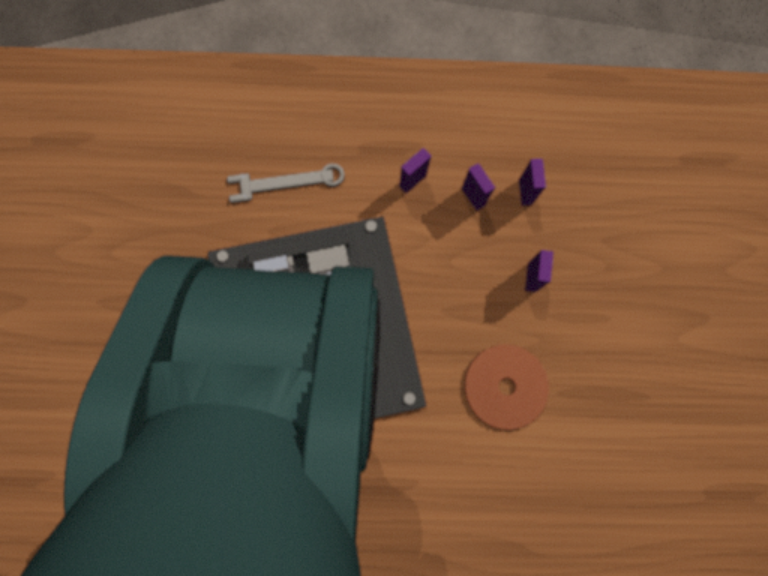

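Emit:
{"api": "step_arm", "payload": {"increments": [[-1, [0.002, 0.0005, 0], [0, 0, 0]], [-1, [0, 0, 0], [0, 0, 0]], [-1, [0, 0, 0], [0, 0, 0]], [-1, [0, 0, 0], [0, 0, 0]]]}}

```text
clock: 18.12
position: [0.4672, 0.0631, 0.0432]
ee_rot: [[0.973, 0.232, -0.004], [0.232, -0.973, -0.002], [-0.004, 0.001, -1.0]]
contact_force: [-15.3, -5.6, 15.1]
width: 0.011
```

```bash
python3 m6.py 9 side top; python3 - <<'E'
from h import *
s=np.load('side9.npz')['im']; save('sc9',cv2.resize(s[145:215,205:285],(800,600)[:2] if 0 else (686,600),interpolation=cv2.INTER_CUBIC))
s=np.load('top9.npz')['im']; save('tc9',cv2.resize(s[155:195,155:245],(800,356),interpolation=cv2.INTER_CUBIC))
E
```

```text
wrist [0.467179   0.06310658 0.04323824] [-15.26216856  -5.60347777  15.07379348]
side [0.4672065  0.06312207 0.04324364] [-14.67598661  -5.90655526  15.46179643]
top [0.46721048 0.06310058 0.04326305] [-15.1077803   -5.9714706   14.03438621]
```

View pics/sc9.png

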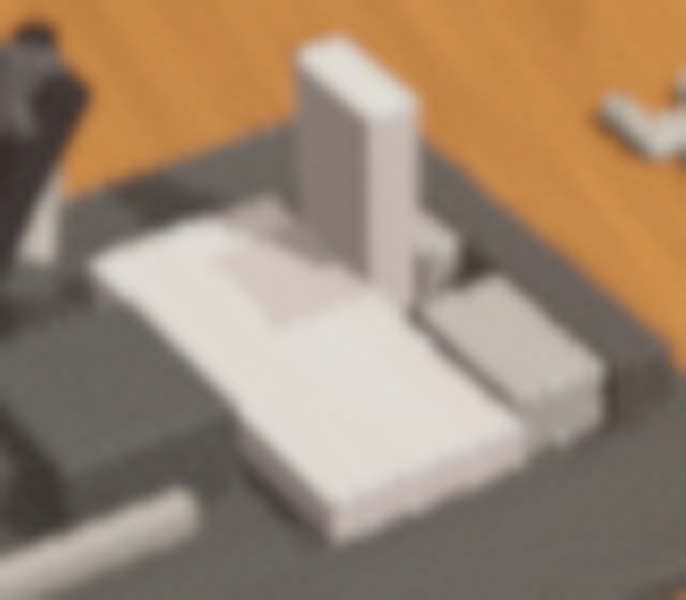

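View pics/tc9.png

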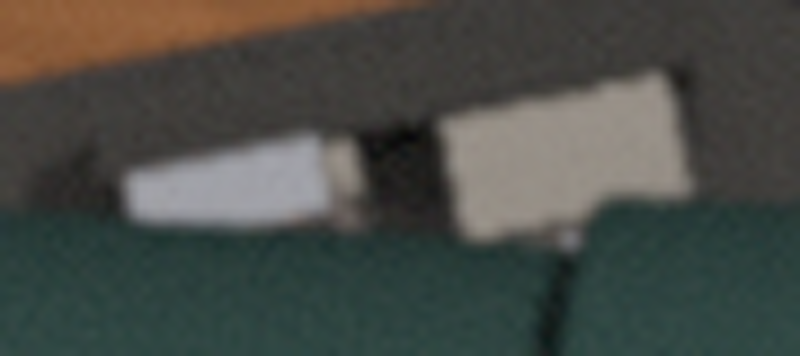

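```bash
cat > m9.py <<'E'
from h import *
import pickle
th=np.radians(13.57); R=np.array([[np.cos(th),-np.sin(th)],[np.sin(th),np.cos(th)]]); o=np.array([.5556,.0833])
def f(cm,nm,uv,sc,org,zp):
    w=plane(cm,(np.array(uv)+.5)/sc-.5+np.array(org),zp)[:,:2]; print(nm,((w-o)@R*1000).round(1).tolist())
cs=pickle.load(open('side9.pkl','rb')); a=(8.575,(205,145))
f(cs,'blank front top',[(526,437),(412,312)],*a,.026)
f(cs,'blank rear top',[(334,508),(90,262)],*a,.026)
f(cs,'stop front top',[(533,408),(428,312)],*a,.032)
f(cs,'stop rear top',[(605,365),(497,275)],*a,.032)
f(cs,'spacer top (rearR, frontR?, rearL, frontL)',[(415,102),(368,115),(338,37),(298,60)],*a,.082)
ct=camera_model('top'); b=(8.889,(155,155))
f(ct,'top spacer rear',[(125,172),(318,133)],*b,.082)
f(ct,'stop long rear',[(443,118),(665,70)],*b,.032)
E
python3 m9.py
```

```text
blank front top [[64.6, -69.0], [69.9, -5.3]]
blank rear top [[6.6, -66.5], [6.6, 65.0]]
stop front top [[68.7, -66.0], [69.1, -14.7]]
stop rear top [[95.6, -61.0], [94.7, -10.5]]
spacer top (rearR, frontR?, rearL, frontL) [[81.6, 10.9], [67.4, 12.4], [82.1, 51.3], [66.3, 47.0]]
top spacer rear [[80.8, 50.2], [80.8, 10.5]]
stop long rear [[92.8, -12.3], [93.4, -61.8]]
```

View pics/wc9.png

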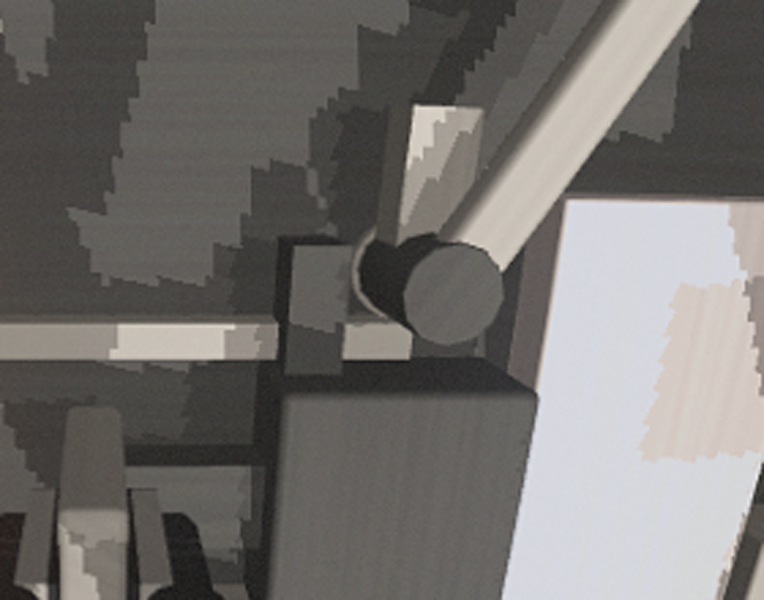

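```bash
python3 -c "
from station import bot
print(bot.hand_in())"
```

```text
the job is handed in; nothing more can be done
None
```

The job is handed in at about 18 s, with the gripper still pinching the jaw grip and holding it pushed in. No verdict was reported.

1. **Cam lever:** I swung it fully round. Its post reads about 1.58 rad in the top view.
2. **Spacer:** I stood the silver (non-purple) block in front of the short stop and let go of it. It is upright, about 4 mm off that stop's centre, well inside the 15 mm allowed.
3. **Jaw:** I pushed it in by the grip until the force began to rise at about 2.5 N/mm, which means the blank was against its stops, and then about 4 mm further.

**Last checks**
- **Blank:** in the side view its near edge lies at jig x = 6.6 mm on both sides (7 when flush), so it looks square. Its front edge was too blurred there to measure: I read 64.6 mm at one end and 69.9 mm at the other, against 67 mm when flush.
- **Nose squeeze:** most estimates gave 4.0 to 4.5 mm: the push force (about 16 N in all), the robot's position, and the block-to-blank distance in the wrist view. The block's travel between wrist views disagreed, giving 3.2 mm just before a final push of about 0.3 mm.
- **Push force:** the wrist also felt about 15 N upward, well under the limits.
- **Jar, spare disc and wrench:** nothing touched them.

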